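Send the pink mould's tray to its curing position

TASK

Put the pink heart mould in its curing position: with the fingertips push its sprung tray, by the black pad at the front, all the way in to the end stop, then let it go so that it springs back and latches half way, between the lamps, and move clear. The resin is still wet, so do not touch or lift either mould, and leave the teal mould's tray and the cup, bottle and jar alone.

Things in the scene. Friction and masses are not known exactly. Their poses are not given: they have to be found in the camera images.
- pink_station: curing station of the pink mould, fixed: grey base plate 200 x 190 x 12 mm, origin at the centre of its underside; x along the track, the way the tray is pushed in, z up. Lamp bars at both sides (x -30 to 90, y 77 to 92 mm either side), tops 52 mm above the table; end stop at x 62 to 80 mm, 34 mm high. With the tray out, the pad's front face is 15 mm in front of the plate
- pink_pad (a point): centre of the front (pushing) face of the black push pad of the tray with the pink mould, 50 mm above the table; moves with the tray. The pad is an upright plate 100 mm wide, 14 mm thick, from 16 to 70 mm above the table. x axis: the way the tray is pushed in, away from the robot along the track; y along the pad; z up
- pink_tray (a joint): travel of the pink mould's tray, m: 0 = out, where its spring holds it; grows as it is pushed in; 0.060 = fully in, at the end stop. The spring pushes it back (3 N at 0, 12 N fully in). Let go after a full push, it comes back to about 0.030, half way, and is caught there; let go before about 0.035, it returns to 0
- pink_pawl (a joint): swing of the small orange pawl, 40 mm long, beside the pink mould's tray (track's +y side), rad: 0 = in, grows as the tray's brass stop pin pushes it aside in passing; it then snaps back and catches the pin on the way out. Works by itself; need not be touched
- pink_mould_mid (a point): centre of the pink silicone mould with four dark red hearts, 90 x 84 x 16 mm, lying loose in its tray (3 to 4 mm of play, tray rim 5 mm below the mould's top); centre 30 mm above the table; its middle is 62 mm behind the push pad's front face
- pink_seat (a point): the place of the pink mould's centre in its tray; moves with the tray
- teal_station: curing station of the teal mould, of the same build as the pink one; to be left alone
- teal_pad (a point): centre of the front (pushing) face of the black push pad of the tray with the teal mould, 50 mm above the table; moves with the tray. The pad is an upright plate 100 mm wide, 14 mm thick, from 16 to 70 mm above the table. x axis: the way the tray is pushed in, away from the robot along the track; y along the pad; z up
- teal_tray (a joint): travel of the teal mould's tray, m: 0 = out, where its spring holds it; grows as it is pushed in; 0.060 = fully in, at the end stop. The spring pushes it back (3 N at 0, 12 N fully in). Let go after a full push, it comes back to about 0.030, half way, and is caught there; let go before about 0.035, it returns to 0
- teal_pawl (a joint): swing of the small orange pawl, 40 mm long, beside the teal mould's tray (track's +y side), rad: 0 = in, grows as the tray's brass stop pin pushes it aside in passing; it then snaps back and catches the pin on the way out. Works by itself; need not be touched
- teal_mould_mid (a point): centre of the teal silicone mould with four navy blue hearts, 90 x 84 x 16 mm, lying loose in its tray (3 to 4 mm of play, tray rim 5 mm below the mould's top); centre 30 mm above the table; its middle is 62 mm behind the push pad's front face
- cup_mid (a point): middle of a clear mixing cup, 68 mm wide and 85 mm high, with a wooden stick standing out to 120 mm; loose; leave it alone
- bottle_mid (a point): middle of a white resin bottle, 56 mm wide, 130 mm high; loose; leave it alone
- jar_mid (a point): middle of a small copper-coloured glitter jar, 40 mm wide, 32 mm high; loose, between the two stations on the robot's side; leave it alone
There are look-alikes about, which are no part of the job. There is more than one size of the part that bears pink_mould_mid; the job needs the smallest.

How it is judged:
By the outcome, as a careful person would: the job done as asked, in the order asked, and still so for the second after the job is handed in, with the robot touching nothing.
It also fails if it takes over 40 s, if anything falls off the work surface, if the arm or the gripper's body presses on something with over 40 N, if the wrist force passes 120 N, or if a joint passes its speed limit or range.

ROBOT

A 7-joint arm with a two-finger parallel gripper is mounted at the origin on the work surface. World frame = base frame: x ahead of the robot, y to its left, z up, the work surface at z = 0. Lengths are in mm, angles in rad, forces in N, time in s.
With the tool pointing down it reaches from about 400 to 875 mm from the base axis. Payload 4.4 kg.
Tool frame: the origin (TCP) lies on the centre line of the jaws, within the pads' length; the fingertips stand 25 mm ahead of it and the grasp point (between the pads) lies 6 mm ahead of it; x points along the fingers, y is the direction in which the jaws open and shut, and the axes are right-handed (so a half turn about x gives the same grasp; the last joint's range is limited). The gripper opens to 85 mm and grips with 20 to 120 N. Pads are 22 mm wide; open, the fingers measure 114 mm over their backs; the gripper's body (76 mm by 85 mm) begins 54 mm behind the grasp point. The pads swing forward as they close: fully open they stand 13 mm farther back than shut.
Start: joints at [-1.384, 0.628, 0.038, 1.517, -0.027, 0.996, -0.02], TCP at [162.551, 629.36, 256.313] pointing down, gripper open.
Joint ranges: [-3.06, 3.06], [-0.37, 2.12], [-1.25, 1.32], [0.18, 2.47], [-1.1, 4.24], [0.23, 1.98], [-2.94, 2.94]. Speed limits (rad/s): [2.57, 2.57, 3.14, 3.14, 3.14, 3.14, 3.14].

INTERFACE

Orientations are given as [roll, pitch, yaw] about the fixed x, y, z axes, in that order (R = Rz(yaw) Ry(pitch) Rx(roll)).
In Python, from cell import * gives the robot as it stands. The module is installed in compiled form; this text tells all that it offers.
- The arm moves only by the tool jog_arm, never from a script. Its argument "series" is a list of rows, each a list of 3 entries, a list of its own where there are three numbers: the turn, a rotation vector about the tool's x, y, z in degrees, then the shift along the tool's x, y, z in mm, then the gripper's target within -1 to 1 (shut at 1, half-way at 0, fully open at -1). In form: [[[rx, ry, rz], [dx, dy, dz], hand], ...]. A call has 1 to 8 rows; each row shifts and turns the commanded pose from where the row before left it, along the tool's axes as they then stand; what a row does not reach is not made up. A row lasts 1/8 s, in which the tool goes at most 62.5 mm and 10.7 degrees, less where a joint would pass 70% of its speed; a pose out of reach is approached as far as the arm can. A call is refused whole if a number of a shift passes 62.5 or a number of a turn 10.7, either way. A call with a gripper value outside its range is refused whole. The fingers move at their own pace and stop on an object; the grip force is fixed at half the most. Time passes only in rows, so rows that do not move let the fingers close. It gives the time, the measured TCP pose, the force and the opening at its end, in the units of the state.
- read_state(): the state, without advancing time (a new reading comes with each control period).
- get_image(name): name is "side" or "top"; returns a dict with "img" (384x512x3 uint8, red, green, blue), "range_z" (384x512 float32, mm along the optical axis (not along the pixel's ray), 0 where there is no reading), "fovy" (degrees; the focal length in pixels is half the picture's height over the tangent of half this angle, whatever the lens; pixels are square), "cx", "cy" (the principal point, pixels), "cam_to_world" (4x4, takes a point from camera to world coordinates). Camera axes: x right, y up, looking along -z (the intrinsics and any distortion apply to the point x, -y, -z); pixel columns grow to the right and rows downward; lengths in mm; the calibration is good to about 2 mm. A picture is of the moment at which its call begins.
- finish_job(): hands the job in, once; it reports no verdict.
The state is a dict: "clock": time; "qpos": joint angles; "qd": joint speeds; "tau": joint torques, N m; "eef_pos": TCP position; "tool_rot": TCP orientation; "force": force on the tool from outside, world axes, zero at the start; "torque": the same for the moment, N m; "width": finger opening in mm.
Only numpy, scipy, OpenCV 4.12 (cv2) and the standard library are available. Lean on these libraries where they do the work, as an engineer would, in place of code of your own. Each camera call takes 0.05 s, during which the arm holds its last target. There are 200 camera calls.

## Working session

There is one attempt and no reset: what is moved stays moved. The work goes in short steps, Python scripts to look and compute and a tool call to move; the robot and the scene stay as the last step left them, time stands still between calls to the robot, and variables do not carry over. Pictures are saved under pics/ and viewed, about 8 in all and at most 12, crops included, and the job is handed in when it is done.

Besides the shell and the picture viewer there is one more tool, called after "Request:" by a JSON object that holds its "api" and its "payload". jog_arm: Moves the arm, as the interface text tells. Its arguments: {"type":"object","properties":{"series":{"type":"array"}},"required":["series"]}

```bash
mkdir -p pics; cat > h.py <<'E'
from cell import *
import numpy as np, cv2
def snap(n,f):
    d=get_image(n); cv2.imwrite('pics/'+f,cv2.cvtColor(d['img'],cv2.COLOR_RGB2BGR)); np.savez(f[:-4]+'.npz',**d); return d
E
python3 - <<'E'
from h import *
print(read_state())
for n in('side','top'):
    d=snap(n,n+'0.png'); print({k:v for k,v in d.items() if k not in('img','range_z')}, (d['range_z']>0).mean())
a=cv2.imread('pics/top0.png');b=cv2.imread('pics/side0.png')
E
```

```text
{'clock': 0.0, 'qpos': array([-1.38378326,  0.62934355,  0.03840367,  1.5183937 , -0.0270414 ,
        0.99630606, -0.01998381]), 'qd': array([ 0.00033214, -0.00051059,  0.00069303,  0.00016471,  0.00014345,
        0.000949  ,  0.00308691]), 'tau': array([ 2.32822640e-05, -5.63385451e+01,  1.22540798e+00, -1.93444526e+01,
        1.07167845e-02,  1.06843770e-02, -1.22824750e-05]), 'eef_pos': array([162.37481641, 628.77808119, 255.38178993]), 'tool_rot': array([-1.58691993,  1.56886142, -1.83970895]), 'force': array([-0.5730258 ,  1.25678567,  0.0543547 ]), 'torque': array([-0.02225361,  0.02991516,  0.00075641]), 'width': 85.34140239600704}
{'fovy': 54.29093646044897, 'cx': 256.64943332899765, 'cy': 189.55853492559226, 'cam_to_world': array([[ 9.71596999e-01,  1.72972864e-01, -1.61491978e-01,
         3.52472459e+02],
       [-2.36534834e-01,  6.89364663e-01, -6.84709891e-01,
        -7.03371711e+02],
       [-7.10936802e-03,  7.03460553e-01,  7.10698745e-01,
         8.15345715e+02],
       [ 0.00000000e+00,  0.00000000e+00,  0.00000000e+00,
         1.00000000e+00]])} 0.996368408203125
{'fovy': 57.30390789152986, 'cx': 253.60676026869962, 'cy': 192.71314810979163, 'cam_to_world': array([[ 2.93072001e-02,  9.77772932e-01, -2.07608240e-01,
         2.82230769e+02],
       [-9.99565555e-01,  2.80178146e-02, -9.14899616e-03,
        -1.08651568e+01],
       [-3.12891162e-03,  2.07786177e-01,  9.78169267e-01,
         1.24551919e+03],
       [ 0.00000000e+00,  0.00000000e+00,  0.00000000e+00,
         1.00000000e+00]])} 0.9961802164713541
```

View pics/top0.png

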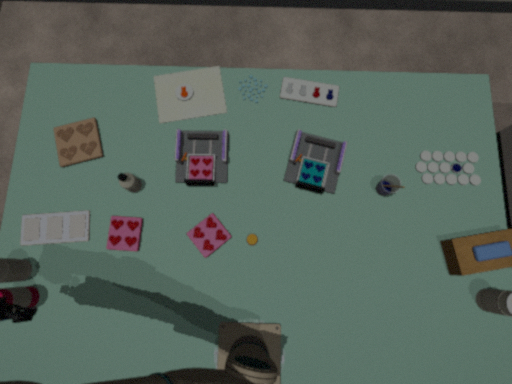

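View pics/side0.png

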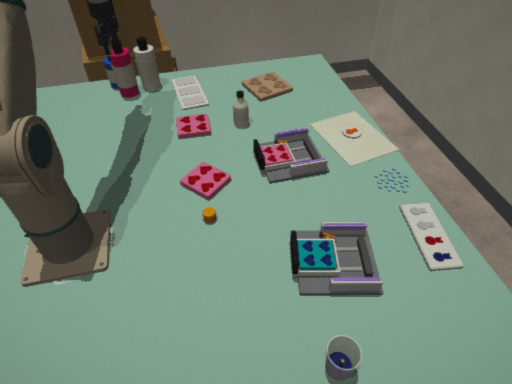

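The top view has pink station around (202,157), pad at (200,182), teal station around (315,162), jar at (252,239), and bottle at (128,181). The side view has pink pad at (259,153). Next I measure the pink pad and its axis in both views.

```bash
cat >> h.py <<'E'
def pts(d):
    R=d['range_z'];H,W=R.shape;f=H/2/np.tan(np.radians(d['fovy'])/2)
    v,u=np.mgrid[:H,:W]
    P=np.stack([(u-d['cx'])/f*R,-(v-d['cy'])/f*R,-R],-1)
    T=d['cam_to_world'];return P@T[:3,:3].T+T[:3,3]
E
python3 - <<'E'
from h import *
for n,(c0,c1,r0,r1) in dict(top=(165,240,120,195),side=(240,335,120,185)).items():
    d=dict(np.load(n+'0.npz'));P=pts(d)
    hsv=cv2.cvtColor(d['img'],cv2.COLOR_RGB2HSV)
    box=np.zeros(hsv.shape[:2],bool);box[r0:r1,c0:c1]=1
    H,S,V=hsv[...,0].astype(int),hsv[...,1],hsv[...,2]
    Z=P[...,2]
    black=box&(V<50)&(Z>25)
    lil=box&(H>120)&(H<150)&(S>50)&(V>80)&(Z>25)
    pink=box&((H>160)|(H<6))&(S>110)&(V>70)
    print(n,'table z',np.median(Z[240:260,300:400]))
    for nm,m in(('black',black),('lil',lil),('pink',pink)):
        k,l,st,c=cv2.connectedComponentsWithStats(m.astype(np.uint8))
        for i in range(1,k):
            if st[i,4]<12: continue
            q=P[l==i]; mid=np.median(q,0)
            (cc,sz,an)=cv2.minAreaRect(q[:,:2].astype(np.float32))
            w,vv=np.linalg.eigh(np.cov(q[:,:2].T)); ang=np.degrees(np.arctan2(vv[1,1],vv[0,1]))
            print(nm,st[i],'mid',mid.round(1),'rect',np.round(cc,1),np.round(sz,1),round(an,1),'pca',ang.round(1),'z',np.percentile(q[:,2],[5,95]).round(0))
    cv2.imwrite(f'pics/c_{n}.png',cv2.resize(cv2.cvtColor(d['img'],cv2.COLOR_RGB2BGR)[r0-5:r1+20,c0-10:c1+10],None,fx=4,fy=4,interpolation=3))
a,b=cv2.imread('pics/c_top.png'),cv2.imread('pics/c_side.png')
h=max(a.shape[0],b.shape[0]);p=lambda x:cv2.copyMakeBorder(x,0,h-x.shape[0],0,0,0)
cv2.imwrite('pics/c.png',cv2.convertScaleAbs(np.hstack([p(a),p(b)]),alpha=1.5))
E
```

```text
top table z 0.7494593530323073
black [188 134  29   5  90] mid [742.9 194.8  33. ] rect [538.7  79. ] [535.1  95.8] 29.5 pca -147.5 z [27. 37.]
black [184 179  30   7 160] mid [564.9 189.   66.6] rect [451.4  87.1] [383.1  78. ] 41.6 pca 64.0 z [26. 73.]
lil [176 130   5  29  84] mid [707.  276.3  52.6] rect [706.  277.7] [105.6  10.2] 0.4 pca -179.4 z [48. 57.]
lil [222 131   3  28  77] mid [705.9 114.4  53.1] rect [709.3 115.1] [104.5   8.1] 2.8 pca -178.2 z [48. 56.]
pink [190 157  23  23 451] mid [626.4 191.   38.7] rect [619.5 190.6] [93.1 79.4] 3.4 pca -168.7 z [35. 43.]
side table z 13.985993424854144
black [254 140  11  30 172] mid [566.1 173.3  59.1] rect [ 474.4 -236.7] [964.2  30.5] 77.2 pca 77.5 z [28. 71.]
lil [277 128  31  10 160] mid [707.4 273.6  47.8] rect [708.8 276. ] [108.5  17. ] 3.8 pca -179.0 z [38. 54.]
lil [292 158  34   7  73] mid [715.  112.8  52.4] rect [711.4 128.3] [108.4  39.4] 0.5 pca -176.2 z [32. 55.]
pink [261 144  32  21 447] mid [626.6 184.8  37.9] rect [ 520.9 -239.3] [982.4  98.8] 75.8 pca 72.4 z [35. 41.]
```

View pics/c.png

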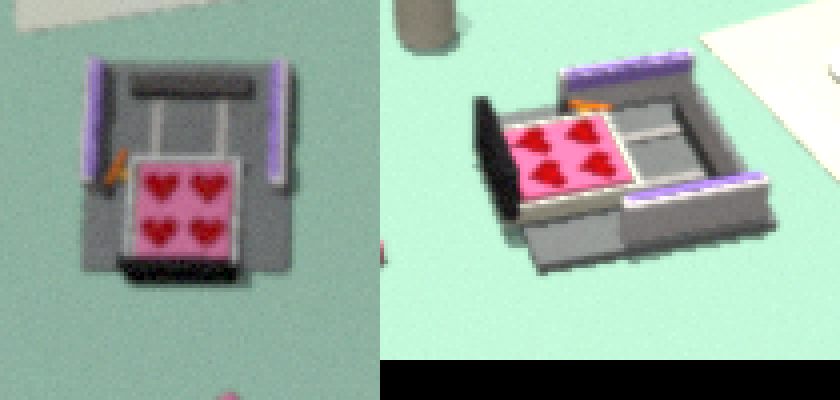

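The crop confirms that the pad is straight ahead of the small pink mould in its tray, with the orange pawl on the +y side. By my estimate the pad front is at about (563,188), yaw about 2°. That fits the lamp midpoint minus 145 mm (562) and the mould minus 62 mm (564). Next I work out the relative move.

```bash
cat >> h.py <<'E'
from scipy.spatial.transform import Rotation as Ro
def rel(target, yaw=2.0):
    s=read_state();R=Ro.from_euler('xyz',s['tool_rot'])
    M=R.as_matrix()
    best=None
    for k in (0,90,180,270):
        a=np.radians(yaw+k);y=np.array([np.cos(a),np.sin(a),0]);x=np.array([0,0,-1.])
        T=Ro.from_matrix(np.c_[x,y,np.cross(x,y)])
        rv=(R.inv()*T).as_rotvec(degrees=True)
        print('jaw at',yaw+k,'turn',rv.round(1))
    print('tcp',s['eef_pos'].round(1),'q',s['qpos'].round(2),'F',s['force'].round(1),'w',round(s['width'],1),'t',s['clock'])
    print('axes\n',M.round(3)); print('shift in tool',(M.T@(np.array(target)-s['eef_pos'])).round(1))
E
python3 -c "
from h import *
rel([500,186,255])"
```

```text
jaw at 2.0 turn [73.5  0.1  0.1]
jaw at 92.0 turn [-16.5  -0.    0.1]
jaw at 182.0 turn [-1.065e+02 -1.000e-01  1.000e-01]
jaw at 272.0 turn [1.635e+02 1.000e-01 0.000e+00]
tcp [162.4 628.9 255.5] q [-1.38  0.63  0.04  1.52 -0.03  1.   -0.02] F [-0.1  0.2  0. ] w 85.6 t 0.1
axes
 [[-0.     0.25   0.968]
 [-0.002  0.968 -0.25 ]
 [-1.    -0.002  0.   ]]
shift in tool [   1.1 -344.3  437.6]
```

Request:
{"api": "jog_arm", "payload": {"series": [[[-8.2,0,0],[0,0,0],1],[[-8.3,0,0],[0,0,0],1],[[0,0,0],[0,-45,32],1],[[0,0,0],[0,-45,32],1],[[0,0,0],[0,-45,32],1],[[0,0,0],[0,-45,32],1],[[0,0,0],[0,-45,32],1],[[0,0,0],[0,-45,32],1]]}}

```text
clock: 1.1
eef_pos: [364.7, 364.7, 256.1]
tool_rot: [-2.188, 1.571, -2.153]
force: [0.3, 0.4, -0.3]
width: -0.1
```

Request:
{"api": "jog_arm", "payload": {"series": [[[0,0,0],[0,-45,32],1],[[0,0,0],[0,-45,32],1],[[0,0,0],[0,-45,32],1],[[0,0,0],[0,-45,32],1],[[0,0,0],[0,0,0],1]]}}

```text
clock: 1.72
eef_pos: [500.8, 185.5, 256.0]
tool_rot: [-1.241, 1.568, -1.215]
force: [-1.2, 0.4, -0.2]
width: 0.6
```

```bash
python3 -c "
from h import *
rel([515,186,62])"
```

```text
jaw at 2.0 turn [89.5  0.2  0.1]
jaw at 92.0 turn [-0.5  0.1  0.2]
jaw at 182.0 turn [-90.5  -0.1   0.2]
jaw at 272.0 turn [ 1.795e+02  3.000e-01 -1.000e-01]
tcp [500.8 185.5 256. ] q [-0.4   0.46 -0.01  1.84  0.01  0.84  1.18] F [-1.2  0.4 -0.2] w 0.6 t 1.725
axes
 [[ 0.001 -0.026  1.   ]
 [-0.003  1.     0.026]
 [-1.    -0.003  0.001]]
shift in tool [194.    0.7  14. ]
```

Request:
{"api": "jog_arm", "payload": {"series": [[[-0.5,0,0],[50,0,0],1],[[0,0,0],[50,0,0],1],[[0,0,0],[50,0,0],1],[[0,0,0],[44,0,0],1],[[0,0,0],[0,0,20],1],[[0,0,0],[0,0,0],1],[[0,0,0],[0,0,0],1]]}}

```text
clock: 2.6
eef_pos: [517.3, 192.3, 62.6]
tool_rot: [2.576, 1.57, 2.621]
force: [-0.9, -0.6, -0.2]
width: -0.1
```

```bash
python3 - <<'E'
from h import *
rel([563,188,62])
a=snap('top','t1.png')['img'][100:220,150:270];b=snap('side','s1.png')['img'][90:210,210:340]
cv2.imwrite('pics/m1.png',cv2.convertScaleAbs(cv2.resize(np.hstack([a,b])[...,::-1],None,fx=3,fy=3,interpolation=3),alpha=1.4))
E
```

```text
jaw at 2.0 turn [90.6 -0.   0. ]
jaw at 92.0 turn [ 0.6 -0.  -0. ]
jaw at 182.0 turn [-89.4  -0.   -0. ]
jaw at 272.0 turn [-179.4    0.    -0. ]
tcp [517.3 192.3  62.6] q [-0.4   0.78 -0.02  1.93  0.03  0.43  1.18] F [-0.9 -0.6 -0.2] w -0.1 t 2.6
axes
 [[-0.001 -0.045  0.999]
 [ 0.     0.999  0.045]
 [-1.     0.    -0.001]]
shift in tool [ 0.6 -6.3 45.5]
```

View pics/m1.png

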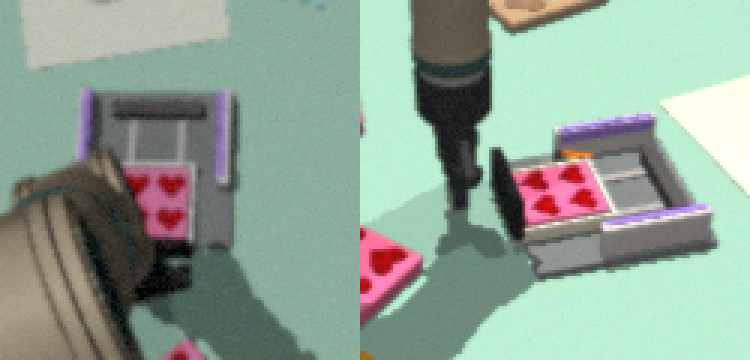

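The fingertips are down in front of the pad, clear of everything. Pushing in with small steps and watching the force.

Request:
{"api": "jog_arm", "payload": {"series": [[[0.6,0,0],[0,-5,10],1],[[0,0,0],[0,0,10],1],[[0,0,0],[0,0,8],1],[[0,0,0],[0,0,8],1],[[0,0,0],[0,0,0],1]]}}

```text
clock: 3.32
eef_pos: [553.9, 188.0, 62.0]
tool_rot: [-2.988, 1.569, -2.955]
force: [-3.1, -0.5, 2.3]
width: -0.2
```

Request:
{"api": "jog_arm", "payload": {"series": [[[0,0,0],[0,0,8],1],[[0,0,0],[0,0,8],1],[[0,0,0],[0,0,8],1],[[0,0,0],[0,0,0],1]]}}

```text
clock: 3.82
eef_pos: [576.0, 188.4, 61.8]
tool_rot: [-2.904, 1.566, -2.871]
force: [-4.9, -1.3, 3.3]
width: -0.2
```

Request:
{"api": "jog_arm", "payload": {"series": [[[0,0,0],[0,0,6],1],[[0,0,0],[0,0,6],1],[[0,0,0],[0,0,6],1],[[0,0,0],[0,0,0],1]]}}

```text
clock: 4.32
eef_pos: [592.5, 188.7, 61.7]
tool_rot: [-2.9, 1.562, -2.867]
force: [-8.8, -1.8, 6.6]
width: 0.4
```

Request:
{"api": "jog_arm", "payload": {"series": [[[0,0,0],[0,0,5],1],[[0,0,0],[0,0,5],1],[[0,0,0],[0,0,4],1],[[0,0,0],[0,0,0],1]]}}

```text
clock: 4.82
eef_pos: [605.4, 188.9, 61.6]
tool_rot: [-2.897, 1.56, -2.863]
force: [-10.9, -1.8, 7.2]
width: 0.2
```

Request:
{"api": "jog_arm", "payload": {"series": [[[0,0,0],[0,0,3],1],[[0,0,0],[0,0,3],1],[[0,0,0],[0,0,0],1]]}}

```text
clock: 5.2
eef_pos: [610.9, 189.0, 61.5]
tool_rot: [-2.898, 1.559, -2.865]
force: [-11.8, -2.4, 7.2]
width: -0.0
```

Request:
{"api": "jog_arm", "payload": {"series": [[[0,0,0],[0,0,3],1],[[0,0,0],[0,0,2],1],[[0,0,0],[0,0,0],1]]}}

```text
clock: 5.58
eef_pos: [613.2, 189.1, 61.3]
tool_rot: [-2.93, 1.553, -2.896]
force: [-17.1, -3.5, 11.8]
width: 0.1
```

Request:
{"api": "jog_arm", "payload": {"series": [[[0,0,0],[0,0,2],1],[[0,0,0],[0,0,2],1],[[0,0,0],[0,0,0],1]]}}

```text
clock: 5.95
eef_pos: [613.3, 189.1, 61.0]
tool_rot: [-2.953, 1.545, -2.918]
force: [-24.8, -4.3, 16.9]
width: 0.1
```

The force is rising with no further travel, so the tray is at the end stop (about 60 mm after contact). Now letting go and backing off.

Request:
{"api": "jog_arm", "payload": {"series": [[[0,0,0],[0,0,-15],1],[[0,0,0],[0,0,-20],1],[[0,0,0],[0,0,-25],1],[[0,0,0],[0,0,-25],1],[[0,0,0],[0,0,-20],1],[[0,0,0],[0,0,0],1]]}}

```text
clock: 6.7
eef_pos: [519.2, 187.2, 62.3]
tool_rot: [-3.021, 1.57, -2.986]
force: [0.3, 0.3, -0.3]
width: 0.1
```

Request:
{"api": "jog_arm", "payload": {"series": [[[0,0,0],[-50,0,0],1],[[0,0,0],[-50,0,0],1],[[0,0,0],[-50,0,0],1],[[0,0,0],[-40,0,0],1],[[0,0,0],[0,50,-20],1],[[0,0,0],[0,50,-20],1],[[0,0,0],[0,50,-20],1],[[0,0,0],[0,50,-20],1]]}}

```text
clock: 7.7
eef_pos: [434.4, 386.1, 252.9]
tool_rot: [0.56, 1.568, 0.593]
force: [1.0, 0.2, -0.4]
width: 0.1
```

Request:
{"api": "jog_arm", "payload": {"series": [[[0,0,0],[0,0,0],1],[[0,0,0],[0,0,0],1]]}}

```text
clock: 7.95
eef_pos: [434.8, 383.9, 252.4]
tool_rot: [-0.321, 1.57, -0.288]
force: [0.2, -1.3, -0.4]
width: 0.0
```

```bash
python3 - <<'E'
from h import *
d=snap('top','t2.png');e=snap('side','s2.png')
P=pts(d);o=dict(np.load('top0.npz'));Po=pts(o)
def m(d,P):
    h=cv2.cvtColor(d['img'],cv2.COLOR_RGB2HSV).astype(int);b=np.zeros(h.shape[:2],bool);b[120:195,165:240]=1
    k=b&((h[...,0]>160)|(h[...,0]<6))&(h[...,1]>110)&(h[...,2]>70)&(P[...,2]>25)
    q=b&(h[...,2]<50)&(P[...,2]>55)
    return np.median(P[k],0).round(1),k.sum(),np.median(P[q],0).round(1),q.sum()
print(m(o,Po),m(d,P),read_state()['force'],read_state()['clock'])
a=d['img'][100:260,100:270];b=e['img'][90:250,200:340]
cv2.imwrite('pics/m2.png',cv2.convertScaleAbs(cv2.resize(np.hstack([a,b])[...,::-1],None,fx=2.5,fy=2.5,interpolation=3),alpha=1.4))
E
```

```text
(array([626.4, 191. ,  38.7]), np.int64(451), array([566.8, 187. ,  69.2]), np.int64(102)) (array([651.8, 192.1,  38.6]), np.int64(436), array([595.8, 192.9,  69.1]), np.int64(97)) [-1.07137416 -0.48116344  0.48380305] 8.05
```

View pics/m2.png

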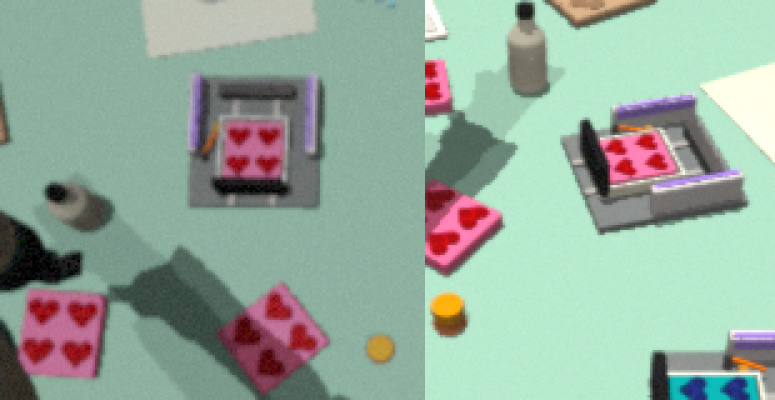

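The pictures show the tray caught half way: the pad moved about 29 mm and the mould is still in its tray, between the lamps. The bottle, jar and teal tray look undisturbed, and the arm is clear.

```bash
python3 -c "
from cell import *
print(finish_job())"
```

```text
the job is handed in; nothing more can be done
None
```

The pink mould's tray is latched half way, between the lamps, and the job is handed in. It took about 8 s of the 40 s.

- **Push:** I pushed the black pad with the closed fingertips until travel stopped, at a finger position of about x 613 mm. The force then rose to about 25 N along the track (about 30 N in all), so the tray was at the end stop. I then backed off and moved up and to the side.
- **Latch check:** In the last pictures the pad had moved in by about 29 mm, against the expected 30 mm. The mould's measured centre moved 25 mm. The difference fits its 3 to 4 mm of play in the tray plus measuring error.
- **Clearances:** The force reading was back to about zero. The mould lies in its tray, and the bottle, jar and the visible part of the teal station look undisturbed. The cup was outside the last crops; I only know the arm went nowhere near it.

No check failed.

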